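# Hold a cover leaf to its flap so the hinge pin can go in

### The arm

A 6-joint arm with a two-finger parallel gripper is mounted at the origin on a cart in front of the work surface, level with it; the furniture and walls round the work are solid. World frame = base frame: x ahead of the robot, y to its left, z up, the work surface at z = 0. Lengths are in m, angles in rad, forces in N, time in s.
With the tool pointing down it reaches from about 0.25 to 0.775 m from the base axis. Payload 4 kg.
Tool frame: the origin (TCP) lies at the centre of the arm's flange, where the gripper is bolted on; the fingertips stand 173 mm ahead of it and the grasp point (between the pads) lies 155 mm ahead of it; x points along the fingers, z is the direction in which the jaws open and shut, and the axes are right-handed (so a half turn about x gives the same grasp; the last joint's range is limited). The gripper opens to 85 mm and grips with 20 to 120 N. Pads are 22 mm wide; open, the fingers measure 114 mm over their backs; the gripper's body (76 mm by 85 mm) begins 54 mm behind the grasp point. The pads swing forward as they close: fully open they stand 13 mm farther back than shut.
Start: joints at [-1.378, 0.087, 1.371, -0, 1.684, -0.103], TCP at [0.16, -0.526, 0.405] pointing down, gripper open.
Joint ranges: [-3.1, 3.1], [-0.76, 2.03], [0.27, 2.55], [-1.08, 4.22], [0.17, 2.65], [-2.57, 2.57]. Speed limits (rad/s): [2.79, 2.79, 3.14, 3.14, 3.14, 3.14].

### API

Orientations are given as a rotation vector (axis times angle).
In Python, from workcell import monitor, capture, calibration, workorder gives the robot as it stands.
- The arm moves only by the shell command python3 -m inch 'ROWS'. ROWS is JSON, a list that holds one entry, the list of rows, each a list of 5 numbers: the shift along the tool's x, y, z in units of 150 mm (1.0 is 150 mm), then the turn about the tool's x in units of 180 degrees (1.0 is 180 degrees), then the gripper command: -1 is fully open, 1 is shut, values between are in proportion. A call has 1 to 10 rows; each row is the pose to reach, as a shift and turn from the pose commanded when the call began, along the tool's axes at that moment, turning the shorter way round; what a row does not reach only later rows make up. A row lasts 1/10 s, in which the tool goes at most 50 mm and 8.59 degrees, less where a joint would pass 70% of its speed; a pose out of reach is approached as far as the arm can. A call with a number of a shift or a turn outside -1 to 1 is refused whole. A call with a gripper value outside its range is refused whole. The fingers move at their own pace and stop on an object; the grip force is fixed at half the most. Time passes only in rows, so rows that repeat a pose let the fingers close. It gives the time, the measured TCP pose, the force and the opening at its end, in the units of the state.
- monitor.read_state(): the state, without advancing time (a new reading comes with each control period).
- capture(name): name is "scene" or "side" or "wrist"; returns (picture, depth): 400x640x3 uint8, blue, green, red; 400x640 float32, m along the optical axis (not along the pixel's ray), 0 where there is no reading.
- calibration(name): a dict with "fx", "fy", "cx", "cy" (pixels), "R" (3x3) and "t" (3): a world point X has camera coordinates R X + t. Camera axes: x right, y down, z forward; pixel columns grow to the right and rows downward; lengths in m; the calibration is good to about 2 mm. A picture is of the moment at which its call begins: read the wrist's pose just before it. calibration takes no time and is no camera call; for the wrist camera it gives the pose at the moment of the call.
- workorder.sign_off(): hands the job in, once; it reports no verdict.
The state is a dict: "t": time; "qpos": joint angles; "qvel": joint speeds; "joint_efforts": joint torques, N m; "eef_pos": TCP position; "orientation": TCP orientation; "ft_force": force on the tool from outside, world axes, zero at the start; "wrist_torque": the same for the moment, N m; "width": opening from 0.0 (shut) to 1.0 (fully open).
Only numpy, scipy, OpenCV 4.12 (cv2) and the standard library are available. Lean on these libraries where they do the work, as an engineer would, in place of code of your own. Each camera call takes 0.05 s, during which the arm holds its last target. There are 200 camera calls.

### The job

The cover of the small steel holder has been off for washing and has to be hinged to the holder's front flap again. Push the hanging front flap up until it is fully shut, then take the loose cover by its rib and bring its single knuckle down between the two knuckles on the flap's top edge, the cover level and reaching back over the holder, so that the three bores line up for the 8 mm pin. Finish while holding the cover still in that place with the gripper, its weight not resting on the flap or the holder, and leave the timer, marker and thermometer where they are.

Things in the scene. Friction and masses are not known exactly. Their poses are not given: they have to be found in the camera images.
- holder: fixed low steel box, open at the top, 150 mm deep (x) x 200 wide (y); side and back walls end 73 mm above the worktop; a stack of foil cups in it, top at 61 mm. Origin on the worktop under the middle of its front edge, straight below the flap's hinge line; x points back into the box (away from the robot at yaw 0), y to its left, z up
- flap (a joint): holder's front flap, hinged along its bottom edge; steel plate 8 mm thick, 198 wide, rising 88 mm from the hinge line. 0 rad = shut, upright against its stop; grows as the top swings down towards the robot (holder's -x). It starts open between 0.55 and 1.0 rad. The hinge is stiff (about 0.35 N m): the flap stays where it is left
- flap_hinge (a point): middle of the flap's hinge line, 20 mm above the worktop; the line runs along the holder's y
- flap_bar (a point): on the axis of the flap's side bar, to be gripped from above: a round 12 mm bar parallel to the hinge, standing out from the flap's right edge (holder's -y) from 100 to 162 mm off the flap's middle, with a 17 mm ball end. This point: 135 mm off the middle, 85 mm from the hinge line, moving with the flap. The bar may turn between the fingers
- flap_axis (a point): middle of the flap's knuckle axis, 113 mm from the hinge line (133 mm above the worktop when shut), moving with the flap; y along the axis. Two tubes, outer diameter 26, bore 14 mm, lie 24 to 64 mm left and right of it: gap 48 mm, in which the flap's plate ends 25 mm below the axis. The 8 mm pin is parked in the left tube, its head out to 112 mm
- cover: loose cover leaf lying flat, about 0.25 kg: steel plate 5 mm thick, 110 (x) x 170 mm (y), x = -44 to +66 mm, one knuckle in front. Origin on its underside below the middle of the grip rib; x points away from the knuckle, z up. Grip rib: upright black bar along y, 12 mm thick (x), 64 long (y), up to 45 mm above the underside; its 26 x 76 mm foot reaches 7.5 mm
- cover_bore (a point): middle of the bore of the cover's knuckle: a tube along the cover's y, 40 mm long (y = -20 to 20 mm), 26 mm outer diameter, 14 mm bore. The point lies 62 mm in front of the cover's origin (x = -62 mm) and 13 mm above the underside
- kitchen_timer: wind-up timer, 62 mm wide, 42 mm high, a bystander; origin at its underside
- marker: marker pen lying down, 16 mm thick, 131 mm long, a bystander
- probe: probe thermometer lying down, 19 mm thick, 220 mm long, a bystander

How it is judged:
By the outcome, as a careful person would: the job done as asked, in the order asked, and still so for the second after the job is handed in, while the arm keeps its last pose, push and grip.
It also fails if it takes over 45 s, if anything falls off the work surface, if the arm or the gripper's body presses on something with over 40 N, if the wrist force passes 120 N, or if a joint passes its speed limit or range.

## Working session

There is one attempt and no reset: what is moved stays moved. The work goes in short steps, Python scripts to look and compute and a shell command to move; the robot and the scene stay as the last step left them, time stands still between calls to the robot, and variables do not carry over. Pictures are saved under pics/ and viewed, about 8 in all and at most 12, crops included, and the job is handed in when it is done.

```bash
ls; mkdir -p pics
python3 - <<'E'
from workcell import monitor,capture,calibration
import cv2,numpy as np
print(monitor.read_state())
for n in("scene","side"):
    p,d=capture(n);cv2.imwrite(f"pics/{n}0.png",p);np.save(f"pics/{n}0.npy",d)
    c=calibration(n);print(n,c)
E
```

```text
pics
{'t': 0.0, 'qpos': array([-1.37807046e+00,  8.79533593e-02,  1.37230291e+00, -1.44084842e-05,
        1.68360716e+00, -1.03076717e-01]), 'qvel': array([ 4.76332630e-04, -3.47631832e-05, -1.37938585e-03, -5.23499795e-04,
        1.47212095e-03, -2.14654706e-04]), 'joint_efforts': array([ 1.81572115e-03, -3.51858258e+01, -3.13275290e+01,  1.42495273e-04,
        1.06633428e-02, -7.60393402e-07]), 'eef_pos': array([ 0.16031093, -0.52598775,  0.4035149 ]), 'orientation': array([ 0.99009635,  1.33646673, -0.98756846]), 'ft_force': array([0.47525898, 0.06814254, 0.0136592 ]), 'wrist_torque': array([ 0.01692391, -0.01171654, -0.05815044]), 'width': 1.0045682219927323}
scene {'fx': 491.83383887826767, 'fy': 491.83383887826767, 'cx': 318.32975440851567, 'cy': 202.36458384212253, 'R': array([[-0.75541531, -0.65510407,  0.01365174],
       [-0.35416524,  0.39068977, -0.84966375],
       [ 0.55128459, -0.64668398, -0.52714812]]), 't': array([0.35562441, 0.29012916, 0.84281804])}
side {'fx': 459.8055875141106, 'fy': 459.8055875141106, 'cx': 315.5030104603866, 'cy': 198.50939564763587, 'R': array([[-0.94314125, -0.3314536 ,  0.02496201],
       [-0.18625114,  0.46478199, -0.86561436],
       [ 0.2753091 , -0.82104581, -0.50008868]]), 't': array([0.4637006 , 0.19202758, 0.91859564])}
```

View pics/scene0.png

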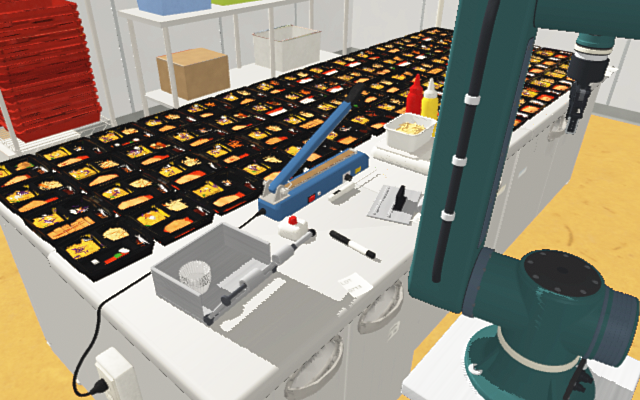

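View pics/side0.png

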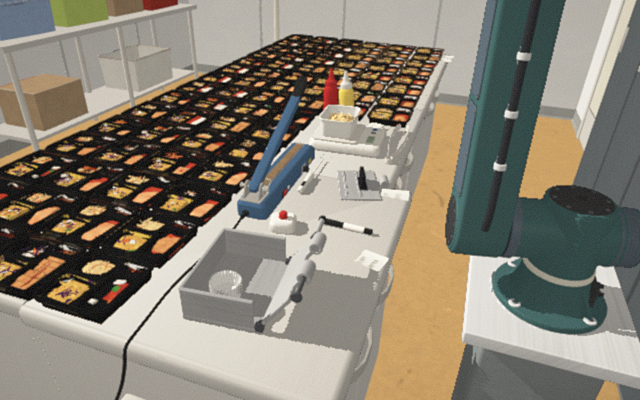

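```bash
cat > h.py <<'E'
import numpy as np,cv2
from workcell import monitor,capture,calibration
def cloud(n,d=None,p=None,c=None):
    if d is None: c=calibration(n);p,d=capture(n)
    c=c or calibration(n)
    v,u=np.nonzero(d>0);z=d[v,u]
    X=np.c_[(u-c['cx'])/c['fx']*z,(v-c['cy'])/c['fy']*z,z]
    return (X-c['t'])@c['R'],p[v,u]
def ortho(X,C,x0,x1,y0,y1,s=0.001):
    # rows: x decreasing downwards, cols: y decreasing to right
    H=int((x1-x0)/s);W=int((y1-y0)/s)
    m=(X[:,0]>x0)&(X[:,0]<x1)&(X[:,1]>y0)&(X[:,1]<y1)&(X[:,2]<0.25)&(X[:,2]>-0.02)
    X=X[m];C=C[m];o=np.argsort(X[:,2]);X=X[o];C=C[o]
    r=((x1-X[:,0])/s).astype(int).clip(0,H-1);c=((y1-X[:,1])/s).astype(int).clip(0,W-1)
    im=np.zeros((H,W,3),np.uint8);z=np.full((H,W),np.nan)
    im[r,c]=C;z[r,c]=X[:,2];return im,z
E
python3 - <<'E'
from h import *
P=[cloud(n,np.load(f"pics/{n}0.npy"),cv2.imread(f"pics/{n}0.png")) for n in("scene","side")]
X=np.vstack([p[0] for p in P]);C=np.vstack([p[1] for p in P]);np.savez("pics/c0.npz",X=X,C=C)
for n in("scene","side"):
    c=calibration(n);print(-c['R'].T@c['t'])
for (u,v) in((215,270),(398,203),(290,228),(353,245),(350,185)):
    d=np.load("pics/scene0.npy");c=calibration("scene");z=d[v,u];print((np.array([(u-c['cx'])/c['fx']*z,(v-c['cy'])/c['fy']*z,z])-c['t'])@c['R'])
im,z=ortho(X,C,0.2,0.8,-0.45,0.35)
h=cv2.applyColorMap(np.uint8(np.nan_to_num(np.clip(z/0.16,0,1))*255),cv2.COLORMAP_JET);h[np.isnan(z)]=0
h=cv2.dilate(h,np.ones((2,2)))
for i in range(0,800,100): cv2.putText(h,f"{0.35-i/1000:.2f}",(i,10),0,.35,(255,255,255));h[:,i]=255
for i in range(0,600,100): cv2.putText(h,f"{0.8-i/1000:.2f}",(0,i+10),0,.35,(255,255,255));h[i]=255
cv2.imwrite("pics/h0.png",h)
E
```

```text
[-0.0932348   0.66465742  0.68594728]
[0.22020278 0.81865337 0.61402621]
[0.59557168 0.19038256 0.01216865]
[ 0.44568163 -0.28158018  0.02430224]
[ 0.5726469  -0.01537683  0.02482123]
[ 0.4320144  -0.07600785  0.01176875]
[ 0.60019312 -0.28118125  0.01792643]
```

View pics/h0.png

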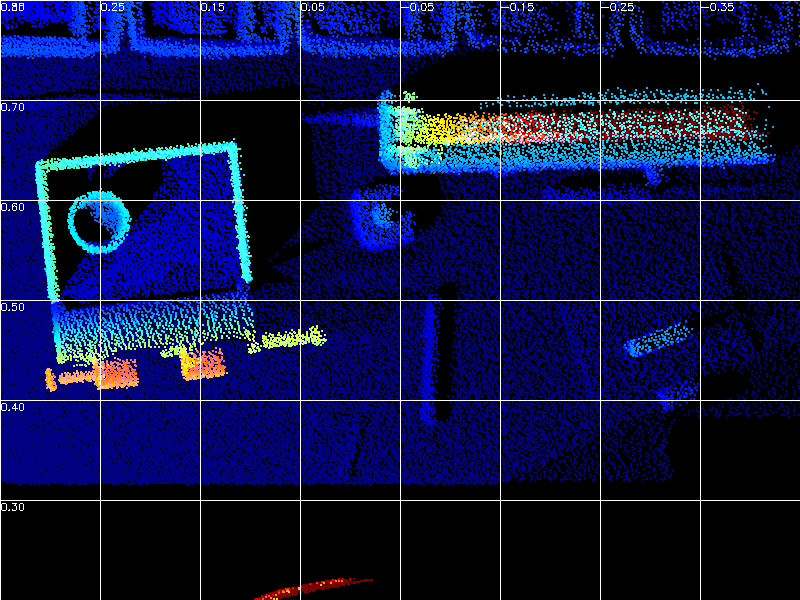

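Run:
```python
from h import *
from scipy.spatial.transform import Rotation as R
f=np.load("pics/c0.npz");X=f['X'];C=f['C']
def box(x0,x1,y0,y1,z0,z1): return X[(X[:,0]>x0)&(X[:,0]<x1)&(X[:,1]>y0)&(X[:,1]<y1)&(X[:,2]>z0)&(X[:,2]<z1)]
t=box(.35,.45,0,.2,-.02,.02);print("table z",np.median(t[:,2]),t[:,2].std())
b=box(.48,.68,.08,.33,.062,.085)
rc=b-np.array([.578,.245,0]) ; b=b[np.hypot(*rc[:,:2].T)>.05]  # drop? timer/whisk
print("wall top z",np.percentile(b[:,2],[50,90,98]))
r=cv2.minAreaRect((b[:,:2]*1000).astype(np.float32));print(r)
L=b[(b[:,1]>.28)&(b[:,0]<.62)];pl=np.polyfit(L[:,0],L[:,1],1);Rr=b[(b[:,1]<.13)&(b[:,0]<.64)];pr=np.polyfit(Rr[:,0],Rr[:,1],1)
B=b[(b[:,1]>.13)&(b[:,1]<.28)&(b[:,0]>.62)];pb=np.polyfit(B[:,1],B[:,0],1);print("yaws",pl[0],pr[0],-pb[0])
for n,a in(("L",L),("R",Rr),("B",B)):print(n,len(a),a.min(0),a.max(0))
yaw=np.mean([pl[0],pr[0],-pb[0]]);ex=np.array([np.cos(yaw),np.sin(yaw)]);ey=np.array([-ex[1],ex[0]])
print("L y'",np.percentile(L[:,:2]@ey,[2,50,98]),"R",np.percentile(Rr[:,:2]@ey,[2,50,98]),"B x'",np.percentile(B[:,:2]@ex,[2,50,98]), "front x'",(L[:,:2]@ex).min())
# flap tubes & bar in holder-rotated coords
k=box(.38,.48,.0,.32,.05,.17);k=np.c_[k[:,:2]@ex,k[:,:2]@ey,k[:,2]]
for a in np.arange(k[:,1].min(),k[:,1].max(),.01):
    s=k[(k[:,1]>=a)&(k[:,1]<a+.01)]
    if len(s)>5: print("%.3f n%d x %.3f..%.3f z %.3f..%.3f"%(a,len(s),s[:,0].min(),s[:,0].max(),s[:,2].min(),s[:,2].max()))
# cover
c=box(.40,.53,-.36,-.22,.036,.06);print("rib z",np.percentile(c[:,2],[50,95]));print(cv2.minAreaRect((c[:,:2]*1000).astype(np.float32)))
c=box(.36,.56,-.40,-.20,.003,.06);print(len(c),cv2.minAreaRect((c[:,:2]*1000).astype(np.float32)))
s=monitor.read_state();print(R.from_rotvec(s['orientation']).as_matrix())
```

```text
table z -0.0005745582365208255 0.0012506194596880007
wall top z [0.0706426  0.07276073 0.0737113 ]
((561.3931274414062, 203.66726684570312), (181.5586395263672, 207.40760803222656), 5.9490156173706055)
yaws 0.10867353476081176 0.08411775662957015 0.1073645876722786
L 740 [0.49929027 0.29133163 0.06201859] [0.61990621 0.31372983 0.07481086]
R 503 [0.48019691 0.09911649 0.0620704 ] [0.63977101 0.12838966 0.07537122]
B 564 [0.63259194 0.13035566 0.06201383] [0.65798858 0.27976311 0.07512025]
L y' [0.24041959 0.24665966 0.24963051] R [0.04601862 0.05224806 0.05722518] B x' [0.65688413 0.66197388 0.66800318] front x' 0.5263080687780837
-0.022 n42 x 0.456..0.475 z 0.081..0.097
-0.012 n48 x 0.458..0.475 z 0.083..0.096
-0.002 n36 x 0.459..0.473 z 0.083..0.096
0.008 n35 x 0.458..0.474 z 0.086..0.095
0.018 n42 x 0.459..0.473 z 0.085..0.096
0.028 n40 x 0.459..0.474 z 0.083..0.095
0.038 n22 x 0.457..0.475 z 0.088..0.099
0.048 n47 x 0.455..0.487 z 0.069..0.099
0.058 n15 x 0.471..0.489 z 0.068..0.095
0.068 n15 x 0.473..0.488 z 0.068..0.089
0.078 n75 x 0.436..0.489 z 0.066..0.125
0.088 n110 x 0.435
[... 408 characters left out ...]
0.500 z 0.050..0.125
0.198 n216 x 0.435..0.500 z 0.051..0.127
0.208 n273 x 0.434..0.500 z 0.051..0.124
0.218 n104 x 0.443..0.500 z 0.051..0.116
0.228 n89 x 0.444..0.500 z 0.050..0.116
0.238 n237 x 0.443..0.501 z 0.050..0.115
0.248 n129 x 0.438..0.496 z 0.056..0.122
0.258 n64 x 0.441..0.459 z 0.102..0.121
rib z [0.04315266 0.04602822]
((461.1163330078125, -308.96258544921875), (16.51350975036621, 68.06903076171875), 19.371925354003906)
2386 ((457.0459899902344, -304.2516174316406), (188.3514404296875, 190.70040893554688), 0.6139617562294006)
[[-3.68292780e-04  9.56576535e-01  2.91481039e-01]
 [ 2.06275806e-03  2.91481166e-01 -9.56574344e-01]
 [-9.99997805e-01  2.48955439e-04 -2.08053637e-03]]
```

```bash
cat >> h.py <<'E'
from scipy.spatial.transform import Rotation as Ro
def go(x,y,z,yaw=None):
    """print units needed to bring grasp point (155 mm ahead) to xyz with tool z at yaw"""
    s=monitor.read_state();M=Ro.from_rotvec(s['orientation']).as_matrix()
    d=M.T@(np.array([x,y,z])-s['eef_pos']-.155*M[:,0])/.15
    cur=np.arctan2(M[1,2],M[0,2]);a=0 if yaw is None else -(((yaw-cur)+np.pi)%(2*np.pi)-np.pi)/np.pi
    print("units",d.round(3),"turn",round(a,4),"yaw",round(cur,4),"gp",(s['eef_pos']+.155*M[:,0]).round(4),"t",round(s['t'],2),"F",s['ft_force'].round(1),"w",round(s['width'],3),"q6",s['qpos'].round(2))
E
R=$(printf '[0,1,-1,-0.439,-1],%.0s' {1..1}); python3 -m inch '[[[0,0.3,-0.3,-0.044,-1],[0,0.5,-0.5,-0.09,-1],[0,0.7,-0.7,-0.14,-1],[0,0.9,-0.9,-0.19,-1],[0,1,-1,-0.24,-1],[0,1,-1,-0.28,-1],[0,1,-1,-0.33,-1],[0,1,-1,-0.38,-1],[0,1,-1,-0.439,-1],[0,1,-1,-0.439,-1]]]'
python3 -c "from h import *;go(.4623,.0604,.12,.1)"
```

```text
t: 1.1
eef_pos: [0.26, -0.3387, 0.4042]
orientation: [-0.084, 1.57, 0.086]
ft_force: [0.1, -0.0, 0.2]
width: 1.0
units [0.863 2.498 1.628] turn 0.0025 yaw 0.108 gp [ 0.26   -0.3386  0.2492] t 1.1 F [ 0.1 -0.   0.2] w 1.0 q6 [-1.05 -0.19  1.64 -0.    1.7  -1.16]
```

```bash
python3 -m inch '[[[0,0.3,0.2,0,-1],[0,0.6,0.4,0,-1],[0,0.9,0.6,0,-1],[0,1,0.7,0,-1],[0,1,0.7,0,-1]]]' | head -2
python3 -m inch '[[[0,0.3,0.2,0,-1],[0,0.6,0.4,0,-1],[0,0.9,0.6,0,-1],[0,1,0.7,0,-1],[0,1,0.7,0,-1]]]'|head -2
python3 -m inch '[[[0,0.2,0.1,0.0025,-1],[0,0.5,0.23,0.0025,-1],[0.1,0.5,0.23,0.0025,-1],[0.1,0.5,0.23,0.0025,-1]]]'
python3 - <<'E'
from h import *
go(.4623,.0604,.09,.1)
c=calibration("wrist");p,d=capture("wrist");cv2.imwrite("pics/w1.png",p);np.save("pics/w1.npy",d);np.savez("pics/w1c.npz",**c)
X,C=cloud("wrist",d,p,c)
im,z=ortho(X,C,.35,.7,-.1,.35)
h=cv2.applyColorMap(np.uint8(np.nan_to_num(np.clip(z/0.16,0,1))*255),cv2.COLORMAP_JET);h[np.isnan(z)]=0
cv2.imwrite("pics/w1o.png",np.hstack([cv2.resize(p,(480,300)),cv2.resize(h,(386,300))])[:, :800])
E
```

```text
t: 1.6
eef_pos: [0.3501, -0.1759, 0.4044]
t: 2.1
eef_pos: [0.439, -0.0168, 0.4039]
t: 2.5
eef_pos: [0.4638, 0.0589, 0.387]
orientation: [-0.077, 1.575, 0.075]
ft_force: [0.0, -0.7, 0.5]
width: 1.001
units [0.947 0.013 0.002] turn -0.0009 yaw 0.0971 gp [0.463  0.0587 0.232 ] t 2.5 F [ 0.  -0.7  0.5] w 1.001 q6 [ 0.01 -0.09  1.58 -0.    1.65 -0.09]
```

View pics/w1o.png

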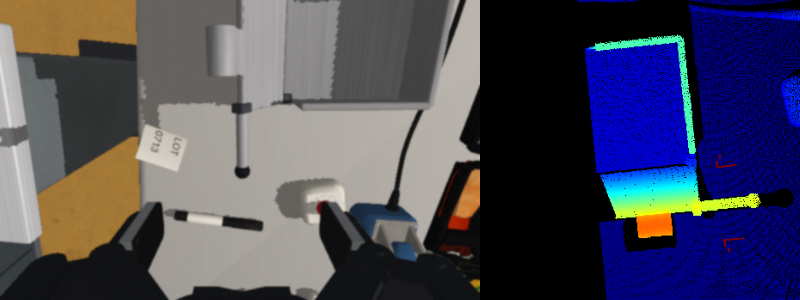

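The wrist view shows the bar (ball end at about (242,171) in the left half), the right flap tube at (222,50), and the timer and marker clear of it. I'll refine the measurements from this cloud.

Run:
```python
from h import *
d=np.load("pics/w1.npy");p=cv2.imread("pics/w1.png");c=dict(np.load("pics/w1c.npz"))
X,_=cloud("wrist",d,p,c)
def box(x0,x1,y0,y1,z0,z1): return X[(X[:,0]>x0)&(X[:,0]<x1)&(X[:,1]>y0)&(X[:,1]<y1)&(X[:,2]>z0)&(X[:,2]<z1)]
t=box(.35,.44,0.03,.12,-.02,.02);print("table",np.median(t[:,2]))
b=box(.44,.50,.03,.10,.075,.12)
for a in np.arange(.03,.1,.01):
    s=b[abs(b[:,1]-a-.005)<.005];print(round(a+.005,3),len(s),np.percentile(s[:,0],[1,50,99]).round(4),np.percentile(s[:,2],[50,98]).round(4))
top=b[(b[:,2]>.09)&(b[:,1]<.095)];print("bar slope dx/dy",np.polyfit(top[:,1],top[:,0],1))
w=box(.53,.64,.08,.15,.068,.08);print("Rwall",np.polyfit(w[:,0],w[:,1],1),np.percentile(w[:,1],[2,50,98]))
bk=box(.62,.68,.13,.24,.068,.08);pb=np.polyfit(bk[:,1],bk[:,0],1);print("Back",pb,len(bk),np.percentile(bk[:,0]-pb[0]*bk[:,1],[2,50,98]))
k=box(.40,.47,.10,.2,.10,.14);print("tube",k.min(0),k.max(0),cv2.minAreaRect((k[:,:2]*1000).astype(np.float32)))
```

```text
table -2.9338312168404396e-05
0.035 252 [0.4585 0.4664 0.4742] [0.0944 0.0974]
0.045 182 [0.4592 0.465  0.4709] [0.0933 0.0952]
0.055 185 [0.4583 0.4643 0.4699] [0.0934 0.0951]
0.065 192 [0.4575 0.463  0.4687] [0.0934 0.0953]
0.075 203 [0.4557 0.4619 0.4677] [0.0934 0.0953]
0.085 211 [0.4548 0.4607 0.4667] [0.0932 0.095 ]
0.095 336 [0.4495 0.4601 0.4734] [0.0938 0.0993]Traceback (most recent call last):
  File "<stdin>", line 8, in <module>
    return _quantile_unchecked(
        a, q, axis, out, overwrite_input, method, keepdims, weights)
    return _ureduce(a,
                    func=_quantile_ureduce_func,
    ...<5 lines>...
                    overwrite_input=overwrite_input,
                    method=method)
    r = func(a, **kwargs)
    result = _quantile(arr,
                       quantiles=q,
    ...<2 lines>...
                       out=out,
                       weights=wgt)
    slices_having_nans = np.isnan(arr[-1, ...])
                                  ~~~^^^^^^^^^
IndexError: index -1 is out of bounds for axis 0 with size 0
```

```bash
python3 -m inch '[[[0.3,0.013,0.005,0,-1],[0.6,0.013,0.005,0,-1],[0.8,0.013,0.005,0,-1],[0.95,0.013,0.005,0,-1],[0.95,0.013,0.005,0,0.4],[0.95,0.013,0.005,0,0.4],[0.95,0.013,0.005,0,0.4],[0.95,0.013,0.005,0,0.4]]]'
python3 -m inch '[[[-0.01,0,0.08,0,0.4],[-0.03,0,0.15,0,0.4],[-0.05,0,0.21,0,0.4],[-0.06,0,0.27,0,0.4],[-0.07,0,0.32,0,0.4],[-0.07,0,0.35,0,0.4],[-0.07,0,0.35,0,0.4]]]'
python3 -c "from h import *;go(.5115,.065,.1,.1)"
```

```text
t: 3.35
eef_pos: [0.4656, 0.0611, 0.2493]
orientation: [-0.075, 1.565, 0.075]
ft_force: [0.4, -0.1, 0.0]
width: 0.331
t: 4.05
eef_pos: [0.5177, 0.0667, 0.2583]
orientation: [-0.076, 1.569, 0.076]
ft_force: [-1.7, -0.4, 0.9]
width: 0.299
units [ 0.022 -0.007 -0.043] turn -0.0011 yaw 0.0966 gp [0.5179 0.0667 0.1033] t 4.05 F [-1.7 -0.4  0.9] w 0.299 q6 [ 0.02  0.1   1.65 -0.    1.39 -0.08]
```

```bash
python3 -m inch '[[[0,0,0.02,0,0.4],[0,0,0.02,0,0.4]]]' | grep -E "pos|force"
python3 -m inch '[[[0,0,0.02,0,0.4],[0,0,0.02,0,0.4]]]' | grep -E "pos|force"
python3 - <<'E'
from h import *
p,d=capture("side");X,C=cloud("side",d,p,calibration("side"))
np.savez("pics/s2.npz",X=X,C=C)
cv2.imwrite("pics/s2.png",cv2.resize(p[180:340,160:420],(780,480)))
ex=np.array([.995,.0998]);ey=np.array([-.0998,.995])
Y=np.c_[X[:,:2]@ex,X[:,:2]@ey,X[:,2]]
for a,b in((.08,.125),(.175,.21),(.22,.245)):
    s=Y[(Y[:,1]>a)&(Y[:,1]<b)&(Y[:,0]>.42)&(Y[:,0]<.56)&(Y[:,2]>.1)&(Y[:,2]<.16)];print(len(s),np.percentile(s[:,0],[2,50,98]).round(4),np.percentile(s[:,2],[2,98]).round(4))
E
```

```text
eef_pos: [0.5197, 0.0668, 0.2576]
ft_force: [-4.6, -0.4, 3.7]
eef_pos: [0.521, 0.067, 0.2574]
ft_force: [-12.0, -1.3, 8.2]
332 [0.5056 0.5151 0.5278] [0.1029 0.1463]
267 [0.5049 0.5136 0.5275] [0.1015 0.1463]
107 [0.513  0.5154 0.5203] [0.1007 0.1368]
```

View pics/s2.png

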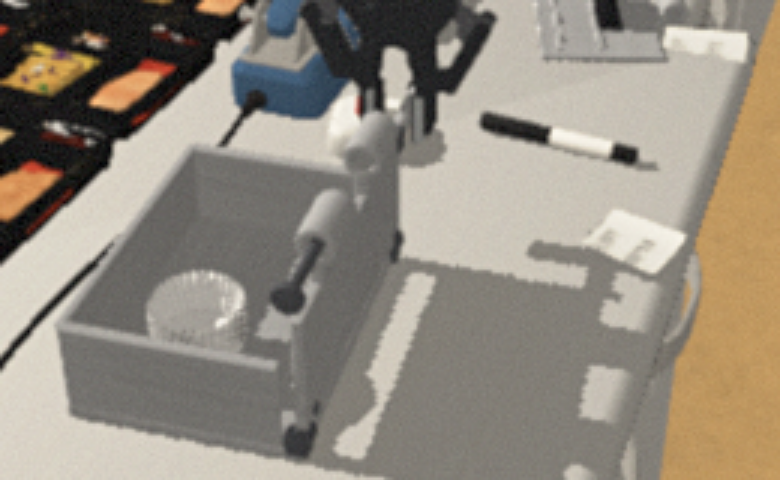

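The flap stands upright, with the tube top at z 0.146 as expected when shut. One more press will confirm the stop.

```bash
python3 -m inch '[[[0,0,0.015,0,0.4],[0,0,0.015,0,0.4],[0,0,0.015,0,0.4]]]' | grep -E "pos|force"
python3 -m inch '[[[0,0,-0.07,0,0.4],[0,0,-0.07,0,-0.2],[0,0,-0.07,0,-1],[0,0,-0.07,0,-1],[-0.3,0,-0.07,0,-1],[-0.6,0,-0.07,0,-1],[-0.9,0,-0.07,0,-1],[-1,0,-0.07,0,-1],[-1,0,-0.07,0,-1]]]'
python3 - <<'E'
from h import *
go(.461,-.309,.2,.34)
c=calibration("wrist");p,d=capture("wrist");X,_=cloud("wrist",d,p,c)
def box(x0,x1,y0,y1,z0,z1): return X[(X[:,0]>x0)&(X[:,0]<x1)&(X[:,1]>y0)&(X[:,1]<y1)&(X[:,2]>z0)&(X[:,2]<z1)]
b=box(.49,.54,.045,.10,.09,.13);print("bar",np.percentile(b[:,0],[2,98]),np.percentile(b[:,2],[50,98]),len(b))
if len(b):
  for a in (.05,.065,.08):
    s=b[abs(b[:,1]-a)<.006];print(a,np.percentile(s[:,0],[2,98]).round(4))
E
```

```text
eef_pos: [0.5219, 0.0671, 0.2572]
ft_force: [-19.2, -2.0, 12.3]
t: 5.7
eef_pos: [0.5155, 0.0664, 0.4112]
orientation: [-0.076, 1.562, 0.075]
ft_force: [-0.7, -0.9, -0.2]
width: 1.004
units [ 0.372 -2.455 -0.613] turn -0.0776 yaw 0.0964 gp [0.5167 0.0664 0.2562] t 5.7 F [-0.7 -0.9 -0.2] w 1.004 q6 [ 0.02  0.02  1.43 -0.    1.69 -0.08]
bar [0.50577607 0.52024142] [0.10995888 0.11236146] 1024
0.05 [0.5096 0.5211]
0.065 [0.5081 0.5198]
0.08 [0.5062 0.5183]
```

```bash
python3 -m inch '[[[0,0.3,0,0,-1],[0,0.6,0,0,-1],[-0.1,0.7,0,0,-1],[-0.1,0.7,0,0,-1],[-0.1,0.7,0,0,-1]]]' | head -2
python3 - <<'E'
from h import *
go(.461,-.309,.2,.34)
c=calibration("wrist");p,d=capture("wrist");cv2.imwrite("pics/w3.png",p);X,C=cloud("wrist",d,p,c);np.savez("pics/w3.npz",X=X,C=C)
k=X[(X[:,0]>.47)&(X[:,0]<.54)&(X[:,1]>.07)&(X[:,1]<.34)&(X[:,2]>.12)&(X[:,2]<.16)]
print(len(k),k.min(0),k.max(0))
pl=np.polyfit(k[:,1],k[:,0],1);print("axis x(y)",pl)
th=-np.arctan(pl[0]);ex=np.array([np.cos(th),np.sin(th)]);ey=np.array([-ex[1],ex[0]])
xp=k[:,:2]@ex;yp=k[:,:2]@ey
m=k[:,2]>.138;print(th,"x' edges",np.percentile(xp,[1,50,99]),"z",np.percentile(k[:,2],[50,95,99]))
h,e=np.histogram(yp[m],bins=np.arange(yp.min(),yp.max(),.002))
print([(round(float(a),3),int(n)) for a,n in zip(e,h)])
E
```

```text
t: 6.25
eef_pos: [0.5048, 0.1707, 0.4203]
units [ 0.442 -3.153 -0.595] turn -0.0774 yaw 0.0967 gp [0.5043 0.1704 0.2653] t 6.25 F [ 0.8 -0.7  0.4] w 0.995 q6 [ 0.22  0.05  1.38 -0.    1.72  0.12]
5095 [0.48079982 0.13328387 0.12031291] [0.51902775 0.30156695 0.14750139]
axis x(y) [-0.10645155  0.52082794]
0.10605215801093254 x' edges [0.50548171 0.51785147 0.53011896] z [0.14289141 0.14602321 0.14668332]
[(0.08, 50), (0.082, 72), (0.084, 75), (0.086, 74), (0.088, 78), (0.09, 74), (0.092, 75), (0.094, 76), (0.096, 80), (0.098, 74), (0.1, 79), (0.102, 80), (0.104, 77), (0.106, 87), (0.108, 81), (0.11, 82), (0.112, 82), (0.114, 86), (0.116, 84), (0.118, 103), (0.12, 35), (0.122, 0), (0.124, 0), (0.126, 0), (0.128, 0), (0.13, 0), (0.132, 0), (0.134, 0), (0.136, 0), (0.138, 0), (0.14, 0), (0.142, 0), (0.144, 0), (0.146, 0), (0.148, 0), (0.15, 0), (0.152, 0), (0.154, 0), (0.156, 0), (0.158, 0), (0.16, 0), (0.162, 0), (0.164, 0), (0.166, 0), (0.168, 87), (0.17, 103), (0.172, 102), (0.174, 106), (0.176, 101), (0.178, 102), (0.18, 106), (0.182, 108), (0.184, 126), (0.186, 106), (0.188, 102), (0.19, 103), (0.192, 105), (0.194, 130), (0.196, 113), (0.198, 105), (0.2, 108), (0.202, 133), (0.204, 110), (0.206, 103), (0.208, 17), (0.21, 0), (0.212, 0), (0.214, 0), (0.216, 1), (0.218, 1), (0.22, 2), (0.222, 1), (0.224, 2), (0.226, 1), (0.228, 1), (0.23, 1), (0.232, 0), (0.234, 3), (0.236, 0), (0.238, 0), (0.24, 1), (0.242, 1), (0.244, 0), (0.246, 0)]
```

View pics/w3.png

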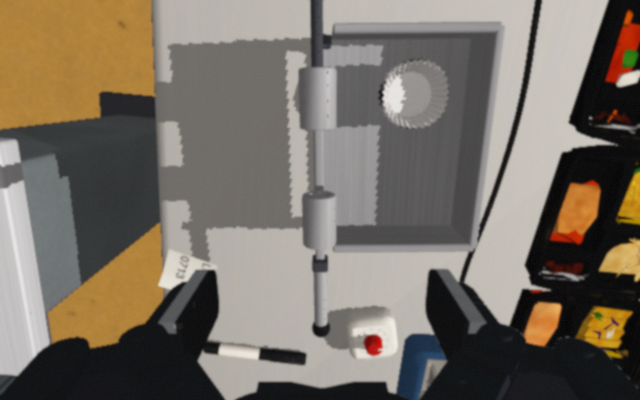

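```bash
python3 -m inch '[[[0,-0.3,-0.06,0,-1],[0,-0.6,-0.12,0,-1],[0,-0.9,-0.18,0,-1],[0,-1,-0.2,0,-1]]]' | head -2
python3 -m inch '[[[0,-0.3,-0.06,0,-1],[0,-0.6,-0.12,0,-1],[0,-0.9,-0.18,0,-1],[0,-1,-0.2,0,-1]]]' | head -2
python3 -m inch '[[[0,-0.3,-0.06,-0.04,-1],[0,-0.6,-0.12,-0.078,-1],[0.1,-0.9,-0.18,-0.078,-1],[0.1,-1,-0.2,-0.078,-1],[0.1,-1,-0.2,-0.078,-1]]]' | head -2
python3 - <<'E'
from h import *
go(.461,-.309,.1,.34)
c=calibration("wrist");p,d=capture("wrist");cv2.imwrite("pics/w4.png",p);X,C=cloud("wrist",d,p,c);np.savez("pics/w4.npz",X=X,C=C)
b=X[(abs(X[:,0]-.46)<.09)&(abs(X[:,1]+.305)<.1)]
r=b[(b[:,2]>.04)&(b[:,2]<.05)];print("rib",len(r),cv2.minAreaRect((r[:,:2]*1000).astype(np.float32)),np.percentile(r[:,2],95))
q=b[(b[:,2]>.002)&(b[:,2]<.01)];print("plate z",np.median(q[:,2]),cv2.minAreaRect((q[:,:2]*1000).astype(np.float32)))
k=b[(b[:,2]>.018)&(b[:,2]<.03)&(b[:,0]<.43)];print("kn",len(k),cv2.minAreaRect((k[:,:2]*1000).astype(np.float32)),k[:,2].max())
E
```

```text
t: 6.7
eef_pos: [0.4885, 0.0141, 0.4212]
t: 7.1
eef_pos: [0.4725, -0.1383, 0.421]
t: 7.6
eef_pos: [0.4572, -0.2884, 0.4056]
units [ 1.003 -0.144 -0.016] turn -0.0013 yaw 0.3358 gp [ 0.4567 -0.2881  0.2506] t 7.6 F [ 0.2  1.1 -0.1] w 1.001 q6 [-0.67  0.07  1.39 -0.    1.69 -1.  ]
rib 774 ((461.9345397949219, -310.21044921875), (11.9756498336792, 63.08809280395508), 20.34952163696289) 0.04584891659895541
plate z 0.004991925606188763 ((460.05987548828125, -304.79644775390625), (179.7625732421875, 199.30010986328125), 0.0409340001642704)
kn 848 ((404.0468444824219, -332.2353515625), (23.552783966064453, 40.086517333984375), 20.196016311645508) 0.027514166150107808
```

View pics/w4.png

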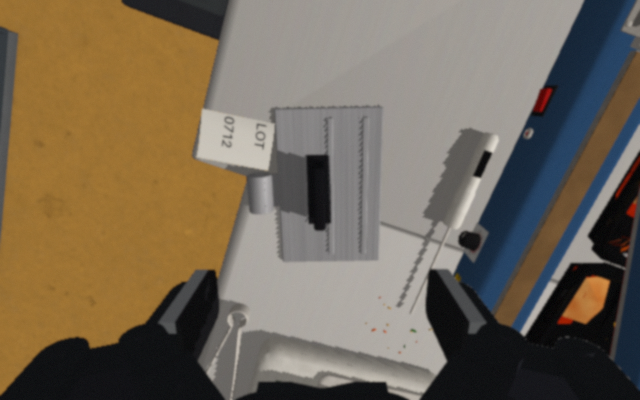

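```bash
python3 -c "from h import *;go(.4619,-.3102,.031,.357)"
```

```text
units [ 1.47  -0.163 -0.023] turn -0.006 yaw 0.3381 gp [ 0.4574 -0.2865  0.2516] t 7.65 F [-1.4 -0.2  0.1] w 1.004 q6 [-0.66  0.07  1.39  0.    1.69 -1.  ]
```

```bash
python3 -m inch '[[[0.3,-0.16,-0.023,-0.006,-1],[0.6,-0.16,-0.023,-0.006,-1],[0.9,-0.16,-0.023,-0.006,-1],[1,-0.16,-0.023,-0.006,-1],[1,-0.16,-0.023,-0.006,-1],[1,-0.16,-0.023,-0.006,-1]]]'
python3 -c "from h import *;go(.4619,-.3102,.031,.357)"
```

```text
t: 8.25
eef_pos: [0.4642, -0.3092, 0.2602]
orientation: [-0.286, 1.55, 0.281]
ft_force: [-0.2, -0.3, 0.5]
width: 1.002
units [ 0.495  0.004 -0.02 ] turn 0.0014 yaw 0.3614 gp [ 0.4646 -0.3096  0.1052] t 8.25 F [-0.2 -0.3  0.5] w 1.002 q6 [-0.69  0.18  1.56  0.    1.4  -1.05]
```

```bash
python3 -m inch '[[[0.3,0,-0.015,0,-1],[0.49,0,-0.015,0,-1],[0.49,0,-0.015,0,-1]]]'
python3 -m inch '[[[0,0,0,0,1],[0,0,0,0,1],[0,0,0,0,1],[0,0,0,0,1],[0,0,0,0,1],[0,0,0,0,1],[0,0,0,0,1],[0,0,0,0,1]]]'
```

```text
t: 8.55
eef_pos: [0.4607, -0.3096, 0.183]
orientation: [-0.281, 1.555, 0.285]
ft_force: [0.1, -0.6, -0.4]
width: 1.001
t: 9.35
eef_pos: [0.4615, -0.3106, 0.1853]
orientation: [-0.284, 1.551, 0.281]
ft_force: [-0.6, -0.8, 5.5]
width: 0.128
```

```bash
python3 -m inch '[[[-0.02,0,0,0,1],[-0.2,0,0,0,1],[-0.5,0,0,0,1],[-0.8,0,0,0,1],[-1,0,0,0,1],[-1,0,0,0,1]]]'
python3 -c "from h import *;go(.5613,.2052,.2,.106)"
```

```text
t: 9.95
eef_pos: [0.4618, -0.3109, 0.3395]
orientation: [-0.288, 1.546, 0.276]
ft_force: [1.1, -0.9, -0.7]
width: 0.13
units [-0.12   2.994  1.829] turn 0.0809 yaw 0.3602 gp [ 0.463  -0.3119  0.1846] t 9.95 F [ 1.1 -0.9 -0.7] w 0.13 q6 [-0.69  0.12  1.46  0.    1.55 -1.05]
```

```bash
python3 -m inch '[[[-0.15,0.1,0.06,0,1],[-0.3,0.35,0.21,0,1],[-0.33,0.6,0.36,0,1],[-0.33,0.85,0.51,0,1],[-0.33,1,0.6,0,1],[-0.33,1,0.6,0,1]]]' | tail -2
python3 -m inch '[[[0,0.15,0.08,0.02,1],[0,0.4,0.23,0.05,1],[0,0.65,0.38,0.08,1],[0,0.85,0.51,0.08,1],[0,1,0.6,0.08,1],[0,1,0.6,0.08,1],[0,1,0.6,0.08,1]]]' | tail -2
python3 - <<'E'
from h import *
go(.5613,.2052,.225,.106)
for n in("wrist","side"):
    c=calibration(n);p,d=capture(n);cv2.imwrite(f"pics/{n}5.png",p);X,C=cloud(n,d,p,c);np.savez(f"pics/{n}5.npz",X=X,C=C)
a=cv2.imread("pics/wrist5.png");b=cv2.imread("pics/side5.png")
cv2.imwrite("pics/v5.png",np.hstack([cv2.resize(a,(400,250)),cv2.resize(b[80:280,200:520],(400,250))]))
E
```

```text
ft_force: [0.0, 0.1, -2.8]
width: 0.131
ft_force: [0.3, 0.1, -1.8]
width: 0.132
units [0.008 1.111 0.378] turn 0.0011 yaw 0.1093 gp [0.5232 0.0334 0.2265] t 11.25 F [ 0.3  0.1 -1.8] w 0.132 q6 [-0.04  0.04  1.47 -0.    1.64 -0.15]
```

View pics/v5.png

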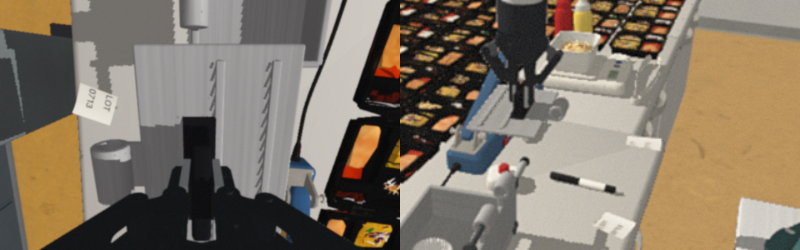

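```bash
cat > cov.py <<'E'
from h import *
def cov(X,gp,yaw,lift):
    ex=np.array([np.cos(yaw),np.sin(yaw)]);ey=np.array([-ex[1],ex[0]])
    L=np.c_[(X[:,:2]-gp[:2])@ex,(X[:,:2]-gp[:2])@ey,X[:,2]-gp[2]]  # local to grasp point
    pl=L[(L[:,0]>.012)&(L[:,0]<.064)&(L[:,1]>0)&(L[:,1]<.09)&(abs(L[:,2]+.025)<.012)]
    pl=pl[(abs(pl[:,2]-np.median(pl[:,2]))<.003)]
    A=np.c_[pl[:,:2],np.ones(len(pl))];s=np.linalg.lstsq(A,pl[:,2],rcond=None)[0]
    print("plate n",len(pl),"tilt x,y",s[:2].round(4),"top z rel gp",s[2].round(4),"xmax",np.percentile(L[(abs(L[:,2]+.025)<.008)&(L[:,0]>.03)&(L[:,0]<.09)&(abs(L[:,1]-.04)<.03)][:,0],99).round(4),"ymax",np.percentile(pl[:,1],99.5).round(4))
    k=L[(L[:,0]>-.08)&(L[:,0]<-.048)&(abs(L[:,1])<.04)&(L[:,2]>-.024)&(L[:,2]<.01)]
    if len(k): print("knuckle n",len(k),"x",np.percentile(k[:,0],[1,50,99]).round(4),"ytop",np.percentile(k[:,1],[1,99]).round(4),"ztop",np.percentile(k[:,2],[95,99]).round(4))
    t=k[k[:,2]>np.percentile(k[:,2],97)-.004]; print("crest line x=a y+b",np.polyfit(t[:,1],t[:,0],1).round(4))
    e=L[(abs(L[:,2]+.025)<.006)&(L[:,0]<-.03)&(L[:,0]>-.06)&(L[:,1]>.03)&(L[:,1]<.08)]
    ee=[(y,np.percentile(e[abs(e[:,1]-y)<.003][:,0],2)) for y in np.arange(.035,.08,.006)];print("front edge",np.polyfit(*zip(*ee),1).round(4))
E
python3 - <<'E'
from cov import *
f=np.load("pics/wrist5.npz");c=calibration("wrist")
s=monitor.read_state();M=Ro.from_rotvec(s['orientation']).as_matrix();gp=s['eef_pos']+.155*M[:,0];print(gp,M[:,2])
cov(f['X'],gp,np.arctan2(M[1,2],M[0,2]),0)
E
```

```text
[0.52338956 0.03262452 0.22732555] [ 0.99423337  0.10720831 -0.0025283 ]
plate n 23455 tilt x,y [-0.0072 -0.0026] top z rel gp -0.0258 xmax 0.066 ymax 0.0855
knuckle n 5566 x [-0.0706 -0.0573 -0.0482] ytop [-0.0173  0.021 ] ztop [-0.005  -0.0046]
crest line x=a y+b [ 0.0226 -0.06  ]
front edge [ 0.0003 -0.0424]
```

```bash
python3 -m inch '[[[0,0.15,0.06,0,1],[0,0.4,0.15,0,1],[0,0.65,0.24,0,1],[0,0.85,0.31,0,1],[0,1,0.37,0,1],[0,1,0.37,0,1]]]' | tail -2
python3 - <<'E'
from cov import *
G=[];Y=[];Xs=[]
for i in range(4):
    s=monitor.read_state();M=Ro.from_rotvec(s['orientation']).as_matrix();G.append(s['eef_pos']+.155*M[:,0]);Y.append(np.arctan2(M[1,2],M[0,2]))
    c=calibration("wrist");p,d=capture("wrist");X,C=cloud("wrist",d,p,c);Xs.append(X)
cv2.imwrite("pics/w6.png",p)
gp=np.mean(G,0);yaw=np.mean(Y);print(np.array(G).round(4),yaw,np.std(Y))
X=np.vstack(Xs[-2:]);np.save("pics/w6.npy",X)
cov(X,gp,yaw,0)
# tubes
k=X[(X[:,0]>.46)&(X[:,0]<.54)&(X[:,1]>.13)&(X[:,1]<.34)&(X[:,2]>.128)&(X[:,2]<.152)]
ex=np.array([np.cos(.106),np.sin(.106)]);ey=np.array([-ex[1],ex[0]]);xp=k[:,:2]@ex;yp=k[:,:2]@ey
L=(xp>.50)&(xp<.535)&(yp>.15)&(yp<.22);print("left tube n",L.sum(),"y'",np.percentile(yp[L],[.5,99.5]).round(4),"x'",np.percentile(xp[L],[1,50,99]).round(4),"ztop",np.percentile(k[L,2],98))
go(.5603,.2047,.151,.106)
E
```

```text
ft_force: [-0.8, -0.5, -2.0]
width: 0.129
[[0.5632 0.1903 0.2277]
 [0.5629 0.1887 0.2278]
 [0.5628 0.1879 0.228 ]
 [0.5628 0.1875 0.2282]] 0.10868138756040338 0.0012144399227689356
plate n 46151 tilt x,y [-0.0057 -0.0033] top z rel gp -0.0247 xmax 0.066 ymax 0.0836
knuckle n 11466 x [-0.0706 -0.0575 -0.0481] ytop [-0.0187  0.0195] ztop [-0.0042 -0.0037]
crest line x=a y+b [ 0.0205 -0.06  ]
front edge [ 0.0004 -0.0423]
left tube n 3478 y' [0.1683 0.2197] x' [0.5057 0.5151 0.5212] ztop 0.14661666303653875
units [ 0.516  0.117 -0.004] turn 0.0003 yaw 0.1068 gp [0.5628 0.1873 0.2284] t 12.15 F [-0.2 -1.  -1.7] w 0.129 q6 [ 0.23  0.19  1.3  -0.    1.65  0.12]
```

View pics/w6.png

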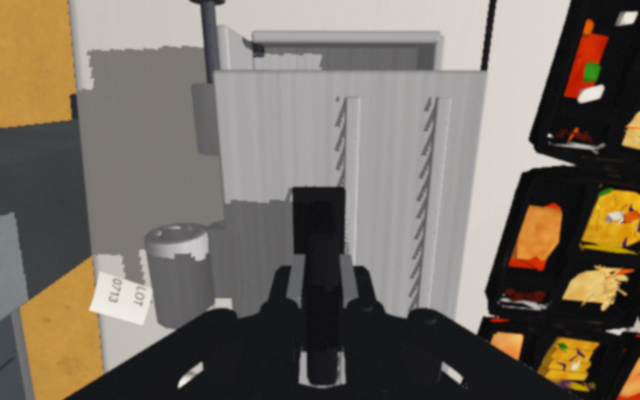

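```bash
cat > cyl.py <<'E'
from h import *
from scipy.optimize import least_squares
def cyl(P,r=.013,w=0):
    """P: points in frame with y ~ axis. returns x0,z0 at y=mean, slopes"""
    ym=P[:,1].mean()
    f=lambda q:np.hypot(P[:,0]-q[0]-q[1]*(P[:,1]-ym),P[:,2]-q[2]-q[3]*(P[:,1]-ym))-r
    s=least_squares(f,[np.median(P[:,0]),0,P[:,2].max()-r,0],loss='soft_l1',f_scale=.001)
    print("cyl n",len(P),"x",s.x[0].round(4),"z",s.x[2].round(4),"slopes",s.x[1].round(3),s.x[3].round(3),"rms",np.sqrt(np.mean(s.fun**2)).round(4),"ymean",ym.round(4),"yrange",np.percentile(P[:,1],[.5,99.5]).round(4))
def H(X,th=.106): 
    e=np.array([np.cos(th),np.sin(th)]);return np.c_[X[:,0]*e[0]+X[:,1]*e[1],-X[:,0]*e[1]+X[:,1]*e[0],X[:,2]]
E
python3 - <<'E'
from cyl import *
Y=H(np.load("pics/w6.npy"))
b=lambda A,x0,x1,y0,y1,z0,z1:A[(A[:,0]>x0)&(A[:,0]<x1)&(A[:,1]>y0)&(A[:,1]<y1)&(A[:,2]>z0)&(A[:,2]<z1)]
g=H(np.array([[.5628,.1873,.2284]]))[0];print("gp holder",g)
print("knuckle");cyl(b(Y,g[0]-.08,g[0]-.050,g[1]-.025,g[1]+.025,.205,.24))
print("left tube now");cyl(b(Y,.50,.525,.165,.206,.125,.15))
Z=H(np.load("pics/w3.npz")['X']);print("tubes from w3");cyl(b(Z,.50,.535,.165,.212,.125,.15));cyl(b(Z,.50,.535,.075,.124,.125,.15))
W=H(np.load("pics/wrist5.npz")['X']);g=H(np.array([[.5234,.0326,.2273]]))[0];print("knuckle 5",g);cyl(b(W,g[0]-.08,g[0]-.050,g[1]-.025,g[1]+.025,.205,.24))
E
```

```text
gp holder [0.57945779 0.12670359 0.2284    ]
knuckle
cyl n 9329 x 0.519 z 0.2102 slopes 0.031 -0.009 rms 0.0016 ymean 0.1312 yrange [0.1082 0.1475]
left tube now
cyl n 2923 x 0.518 z 0.1327 slopes -0.001 -0.0 rms 0.0006 ymean 0.1876 yrange [0.1683 0.2059]
tubes from w3
cyl n 2407 x 0.5177 z 0.1325 slopes 0.001 -0.01 rms 0.0016 ymean 0.189 yrange [0.1681 0.2114]
cyl n 1898 x 0.5177 z 0.1326 slopes -0.0 0.008 rms 0.0016 ymean 0.1025 yrange [0.0804 0.1201]
knuckle 5 [ 0.52391142 -0.02295954  0.2273    ]
cyl n 4616 x 0.4632 z 0.2088 slopes 0.022 -0.01 rms 0.0013 ymean -0.0183 yrange [-0.041  -0.0019]
```

Run:
```python
from cyl import *
b=lambda A,x0,x1,y0,y1,z0,z1:A[(A[:,0]>x0)&(A[:,0]<x1)&(A[:,1]>y0)&(A[:,1]<y1)&(A[:,2]>z0)&(A[:,2]<z1)]
for f,g in((np.load("pics/w6.npy"),[.5628,.1873,.2284]),(np.load("pics/wrist5.npz")['X'],[.5234,.0326,.2273])):
    g=H(np.array([g]))[0];L=H(f)-g
    cyl(b(L,-.08,-.052,-.016,.018,-.014,.0))
    t=b(L,-.08,-.055,-.03,.03,-.012,.0);print("y hist top",np.percentile(t[:,1],[.2,1,50,99,99.8]).round(4))
    r=b(L,-.02,.02,-.05,.05,.008,.02);print("rib",len(r),np.percentile(r[:,1],[1,99]).round(4) if len(r) else 0)
    p=b(L,-.06,.09,.03,.1,-.031,-.02)
    for x in(.03,.05): print("left edge",x,np.percentile(p[abs(p[:,0]-x)<.006][:,1],99).round(4),end=' ')
    for y in(.04,.075): q=p[abs(p[:,1]-y)<.006][:,0];print("x ext",y,np.percentile(q,[1,99]).round(4))
```

```text
cyl n 6280 x -0.0607 z -0.018 slopes 0.0 0.0 rms 0.0005 ymean 0.0017 yrange [-0.0157  0.0179]
y hist top [-0.0192 -0.0182  0.0035  0.0206  0.0208]
rib 13096 [-0.0286  0.0324]
left edge 0.03 0.0849 left edge 0.05 0.0849 x ext 0.04 [-0.0412  0.0654]
x ext 0.075 [-0.0412  0.0653]
cyl n 3160 x -0.0609 z -0.0183 slopes -0.004 0.003 rms 0.0005 ymean 0.0017 yrange [-0.0157  0.0179]
y hist top [-0.0189 -0.0179  0.0038  0.0209  0.0211]
rib 6513 [-0.0282  0.0328]
left edge 0.03 0.0853 left edge 0.05 0.0854 x ext 0.04 [-0.0414  0.0649]
x ext 0.075 [-0.0415  0.0649]
```

```bash
python3 -m inch '[[[0,0.06,-0.003,0,1],[0,0.115,-0.006,0,1],[0.1,0.115,-0.006,0,1],[0.2,0.115,-0.006,0,1],[0.25,0.115,-0.006,0,1],[0.25,0.115,-0.006,0,1],[0.25,0.115,-0.006,0,1],[0.25,0.115,-0.006,0,1]]]' | tail -2
cat > chk.py <<'E'
from cyl import *
b=lambda A,x0,x1,y0,y1,z0,z1:A[(A[:,0]>x0)&(A[:,0]<x1)&(A[:,1]>y0)&(A[:,1]<y1)&(A[:,2]>z0)&(A[:,2]<z1)]
Xs=[]
for i in range(3):
    s=monitor.read_state();c=calibration("wrist");p,d=capture("wrist")
X,C=cloud("wrist",d,p,c);np.save("pics/last.npy",X);cv2.imwrite("pics/last.png",p)
M=Ro.from_rotvec(s['orientation']).as_matrix();gp=s['eef_pos']+.155*M[:,0]
g=H(gp[None])[0];print("gp'",g.round(4),"yaw",np.arctan2(M[1,2],M[0,2]).round(4),"tilt",M[2].round(4),"t",s['t'],"F",s['ft_force'].round(1),"w",s['width'])
Y=H(X);L=Y-g
print("knuckle");cyl(b(L,-.08,-.052,-.016,.018,-.014,.0)+g)
t=b(L,-.08,-.055,-.03,.03,-.012,.0);print("left end y'",(np.percentile(t[:,1],99)+g[1]).round(4))
print("left tube");q=b(Y,.50,.5215,.166,.206,.126,.15);cyl(q) if len(q)>50 else print(len(q))
print("target gp' .5786 .1440 .1510; units",((g[2]-.151)/.15).round(4),((.1440-g[1])/.15).round(4),((.5786-g[0])/.15).round(4))
E
python3 chk.py
```

```text
ft_force: [-0.0, -0.8, -2.2]
width: 0.129
gp' [0.579  0.1457 0.1921] yaw 0.1088 tilt [-1.0e+00  1.0e-04  1.7e-03] t 13.05 F [ 0.  -1.1 -1.6] w 0.12969207162154336
knuckle
cyl n 3147 x 0.5183 z 0.1742 slopes -0.002 0.001 rms 0.0005 ymean 0.1473 yrange [0.13   0.1635]
left end y' 0.1658
left tube
cyl n 1976 x 0.518 z 0.1326 slopes 0.003 0.004 rms 0.0006 ymean 0.1877 yrange [0.1682 0.2057]
target gp' .5786 .1440 .1510; units 0.274 -0.0112 -0.003
```

```bash
python3 -m inch '[[[0,-0.011,-0.003,0,1],[0.05,-0.011,-0.003,0,1],[0.1,-0.011,-0.003,0,1],[0.14,-0.011,-0.003,0,1],[0.14,-0.011,-0.003,0,1]]]' | tail -2
python3 -m inch '[[[0.03,0,0,0,1],[0.06,0,0,0,1],[0.09,0,0,0,1],[0.12,0,0,0,1],[0.133,0,0,0,1],[0.133,0,0,0,1],[0.133,0,0,0,1],[0.133,0,0,0,1]]]' | tail -2
python3 chk.py
```

```text
ft_force: [-0.8, 0.5, -2.1]
width: 0.13
ft_force: [-0.1, -0.1, -2.3]
width: 0.13
gp' [0.5783 0.144  0.1506] yaw 0.1089 tilt [-1.e+00  0.e+00  7.e-04] t 14.5 F [-0.4  0.3 -1.6] w 0.13164369945658166
knuckle
cyl n 3181 x 0.5176 z 0.1327 slopes -0.001 0.003 rms 0.0005 ymean 0.1457 yrange [0.1283 0.1619]
left end y' 0.1737
left tube
cyl n 3015 x 0.5179 z 0.1326 slopes 0.002 0.002 rms 0.0005 ymean 0.188 yrange [0.1683 0.2058]
target gp' .5786 .1440 .1510; units -0.0027 -0.0003 0.0018
```

Knuckle axis and tube axis agree to 0.3 mm, and the wrist force shows only the cover's weight. One last visual check from outside.

Run:
```python
from h import *
a,_=capture("side");b,_=capture("scene")
cv2.imwrite("pics/fin.png",np.hstack([cv2.resize(a[170:340,160:400],(400,283)),cv2.resize(b[190:360,130:370],(400,283))]))
print(monitor.read_state()['ft_force'])
```

```text
[-0.06169762 -0.9341985  -1.76234136]
```

View pics/fin.png

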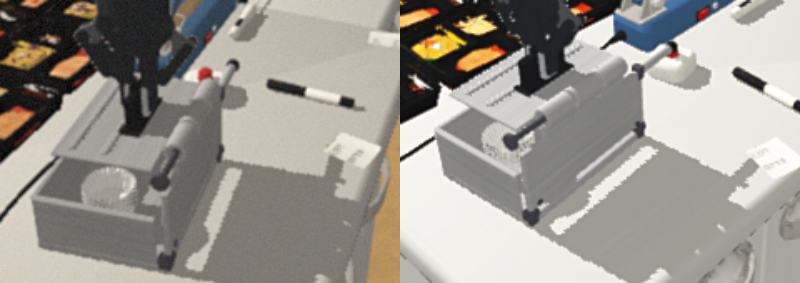

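The flap is upright, the cover is level over the holder with its knuckle between the two tubes, and the bystanders haven't moved. Handing in.

```bash
python3 -c "from workcell import workorder;print(workorder.sign_off())"
```

```text
the job is handed in; nothing more can be done
None
```

The flap is shut and the gripper is holding the cover still, with its knuckle between the flap's two tubes. I handed the job in at about 14.6 s.

- **Flap:** I pushed it up by its side bar until it met the stop, at about 19 N along the push and 23 N in total at the wrist. After I let go, the bar axis was at 105.5 mm (105 expected when shut). The tube axis was at 132.6 mm (133 expected).
- **Cover:** I took it by the rib and lowered it into the gap. In the last wrist-camera check its bore axis and the left tube's axis agreed to about 0.3 mm in x and 0.1 mm in z. The cover was level to within about 0.4°, measured before lowering.
- **Sideways fit:** The cover is centred in the gap to within about 1 mm. That rests on the arm's position reading, because my last camera check of the knuckle's left end picked up the neighbouring tube and was no use. Before lowering, the camera had shown the knuckle 1.6 mm off centre, and I corrected that.
- **Weight:** The wrist force read about 2 N, roughly the cover's own weight, so it is not resting on the flap or the holder.
- **Bystanders:** The last pictures showed the timer and marker where they were. The probe was only partly in view there, and the arm did no work near it after the cover was lifted.

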